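# Stow the spices under the snap cover

### The arm

A 6-joint arm with a two-finger parallel gripper is mounted at the origin on the work surface. World frame = base frame: x ahead of the robot, y to its left, z up, the work surface at z = 0. Lengths are in m, angles in degrees, forces in N, time in s.
With the tool pointing down it reaches from about 0.4 to 0.825 m from the base axis. Payload 7 kg.
Tool frame: the origin (TCP) lies at the very end of the fingers, on their centre line; the grasp point (between the pads) lies 19 mm behind it (ctrl.pinch_z is the distance from the TCP to the grasp point, in m); z points along the fingers, x is the direction in which the jaws open and shut, and the axes are right-handed (so a half turn about z gives the same grasp; the last joint's range is limited). The gripper opens to 88 mm and grips with 3 to 60 N. Pads are 19 mm wide; open, the fingers measure 130 mm over their backs; the gripper's body (78 mm by 193 mm) begins 47 mm behind the grasp point.
Start: joints at [90.705, 20.546, 0.682, 0, -70.136, -16.507], TCP at [0.184, 0.649, 0.227] pointing down, gripper open.
Joint ranges: [-176.03, 176.03], [-82.01, 121.73], [-58.28, 71.71], [-173.87, 95.51], [-174.79, -0.11], [-173.66, 173.66]. Speed limits (degrees/s): [136.94, 136.94, 172.46, 180, 180, 180].

### API

Orientations are given as [roll, pitch, yaw] about the fixed x, y, z axes, in that order (R = Rz(yaw) Ry(pitch) Rx(roll)).
In Python, from plant import ctrl gives the robot as it stands.
- The arm moves only by the tool carry_out, never from a script. Its argument "increments" is a list of rows, each a list of 7 numbers: the turn, a rotation vector about the world's x, y, z in degrees, then the shift along the world's x, y, z in mm, then the closure, from 0 (fully open) to 1 (shut). In form: [[ax, ay, az, dx, dy, dz, grip], ...]. A call has 1 to 20 rows; each row is the pose to reach, as a shift and turn from the pose commanded when the call began; what a row does not reach only later rows make up. A row lasts 1/8 s, in which the tool goes at most 62.5 mm and 10.7 degrees, less where a joint would pass 70% of its speed; a pose out of reach is approached as far as the arm can. A call with a gripper value outside its range is refused whole. The fingers move at their own pace and stop on an object; the grip force is fixed at half the most. Time passes only in rows, so rows that repeat a pose let the fingers close. It gives the time, the measured TCP pose, the force and the opening at its end, in the units of the state.
- ctrl.get_obs(): the state, without advancing time (a new reading comes with each control period).
- ctrl.snapshot(name): name is "side" or "top" or "wrist"; returns a dict with "pixels" (384x512x3 uint8, blue, green, red), "intrinsics" (3x3 intrinsics, pixels), "rvec" (rotation vector, rad) and "tvec" (3), from world to camera coordinates, as OpenCV has them; the wrist camera has in their place "hand_eye" (4x4, takes a point from camera to tool coordinates, whose origin is the TCP and whose axes are the tool frame's). Camera axes: x right, y down, z forward; pixel columns grow to the right and rows downward; lengths in m; the calibration is good to about 2 mm. A picture is of the moment at which its call begins: read the wrist's pose just before it. There is no depth.
- ctrl.close_job(): hands the job in, once; it reports no verdict.
Trained networks look in a picture, given as the dict that the camera call returned (one of the last four; its "shot" number tells which), for a name from the list of things; names that differ only in an ending like _2 or _b are one class to them, and where a whole thing is asked for, a point or a joint stands for the part that bears it (a point fixed in the world has none). Each returns a list of dicts, best first, with "confidence" (0 to 1); they miss things now and then, are a little off and sometimes report something else, mostly with a low value. They report only what shows in the picture. A call takes as long as a camera call. They do not tell look-alikes from the thing itself.
- ctrl.search_frame(picture, label): "centre" ([x, y, z] in m, in world coordinates, good to about 4 mm: the middle of the surface that is visible of it).
- ctrl.outline_of(picture, label): "pixels" (384x512 bool, what is visible of it).
The state is a dict: "clock": time; "joint_pos": joint angles; "qvel": joint speeds; "tau": joint torques, N m; "tool_pos": TCP position; "orientation": TCP orientation; "force": force on the tool from outside, world axes, zero at the start; "moment": the same for the moment, N m; "opening": finger opening in m.
Only numpy, scipy, OpenCV 4.12 (cv2) and the standard library are available. Lean on these libraries where they do the work, as an engineer would, in place of code of your own. Each camera call takes 0.05 s, during which the arm holds its last target. There are 200 camera calls.

### The job

Put the spices away from the cooking steam: tip the spice box's sprung steel cover up past its snap point so that it springs fully open, stand every green-capped spice jar and the red spice tin upright on the floor of the box, then tip the cover back over so that it snaps fully shut on them. The red tin is in the middle of the stack of tins: lift off the blue tea tin above it, and when the red one is out put that tea tin back squarely on the lower tea tin, which stays where it stands. Leave the garlic press base, the egg timer and the tea infuser standing where they are.

Things in the scene. Friction and masses are not known exactly. Their poses are not given: they have to be found in the camera images.
- spice_box: Spice box, fixed: low grey open tray, 190 (its x) x 300 (its y) x 45 mm high, walls and floor 5 mm, so the clear floor is 180 x 290 mm, 5 mm above the shelf. Origin: centre of its underside; x points to the hinged far side, away from the robot, z up. Closed by a steel cover: a 0.3 kg lid open below, 190 x 300 x 33 mm deep, 4 mm sheet; inside height when shut 69 mm.
- cover (a joint): Cover angle (rad) about the box's +y axis through cover_hinge: 0 = shut on the tray rim (its top 78 mm above the shelf), 1.65 = fully open, standing up behind the tray. Over-centre sprung: below the snap point, about 0.9 rad, it springs shut by itself, above it springs open; it rests only at these stops. Lifting the knob takes about 4 N at first, tipping it back from open about 3 N.
- cover_knob (a point): Centre of the cover's black barrel knob: a level cylinder, 24 mm diameter, 36 mm long, flat ends along the box's y; pinched across its ends it can turn between the fingers. On a 12 mm stem, 32 mm off the cover's outer top, 25 mm from its front edge, mid-width. Shut: 165 mm in front of the hinge line and 65 mm above it (110 above the shelf). Moves with the cover; axes are the cover's.
- cover_hinge (a point): Point on the cover's hinge line, at the middle of the tray's far rim: 95 mm along +x from the box's centre and 45 mm above the shelf. Axes as the box's; fixed. The two springs of the cover run outside the end walls and stick out 12 mm there and up to 30 mm behind the tray.
- susan: The lazy Susan (turntable): a round wooden disc 300 mm in diameter, its top 30 mm above the shelf, on a fixed foot. Origin: its centre, at shelf level. The disc turns stiffly if it is pushed hard sideways.
- jar1: Squat closed glass spice jar with brick-red filling, a paper label and a green twist cap: a straight cylinder 56 mm in diameter and 60 mm high (the cap is the top 18 mm, same diameter), about 0.16 kg. Origin: centre of its underside, z up along the jar. It starts standing on the lazy Susan, 95 mm from its centre. Not every jar is present.
- jar2: Squat closed glass spice jar with yellow filling, a paper label and a green twist cap: a straight cylinder 56 mm in diameter and 60 mm high (the cap is the top 18 mm, same diameter), about 0.16 kg. Origin: centre of its underside, z up along the jar. It starts standing on the lazy Susan, 95 mm from its centre. Not every jar is present.
- jar3: Squat closed glass spice jar with brown filling, a paper label and a green twist cap: a straight cylinder 56 mm in diameter and 60 mm high (the cap is the top 18 mm, same diameter), about 0.16 kg. Origin: centre of its underside, z up along the jar. It starts standing on the lazy Susan, 95 mm from its centre. Not every jar is present.
- jar4: Squat closed glass spice jar with grey-green filling, a paper label and a green twist cap: a straight cylinder 56 mm in diameter and 60 mm high (the cap is the top 18 mm, same diameter), about 0.16 kg. Origin: centre of its underside, z up along the jar. It starts standing on the lazy Susan, 95 mm from its centre. Not every jar is present.
- jar5: Squat closed glass spice jar with black filling, a paper label and a green twist cap: a straight cylinder 56 mm in diameter and 60 mm high (the cap is the top 18 mm, same diameter), about 0.16 kg. Origin: centre of its underside, z up along the jar. It starts standing on the lazy Susan, 95 mm from its centre. Not every jar is present.
- tea_low: Lower tea tin, blue with a steel-coloured lid: a plain cylinder 60 mm in diameter and 50 mm high with flat ends, 0.16 kg. Origin: centre of its underside, z up. It stands on the shelf at the bottom of the stack of three tins.
- spice_tin: Spice tin, red: a plain cylinder 60 mm in diameter and 50 mm high with flat ends, 0.13 kg. Origin: centre of its underside, z up. It starts in the middle of the stack, between the two blue tea tins.
- tea_up: Upper tea tin, blue with a steel-coloured lid: a plain cylinder 60 mm in diameter and 50 mm high with flat ends, 0.13 kg. Origin: centre of its underside, z up. It starts on top of the stack, on the red tin.
- garlic_base: White ceramic base of a garlic press, 62 mm in diameter and 41 mm high, standing on the lazy Susan among the jars; to be left alone. Origin: centre of its underside.
- egg_timer: Yellow egg-shaped kitchen timer, 58 mm in diameter and 64 mm high, on the shelf beyond the tins; to be left alone. Origin: centre of its underside.
- infuser: Stainless tea infuser ball, 48 mm in diameter, sitting in its white drip cup (56 mm wide, 58 mm high in all) on the shelf beyond the tins; to be left alone. Origin: centre of the cup's underside.
Mind the look-alikes: they are no part of the job. Of the things that look like the spice_tin, the largest one is meant.

How it is judged (in metres and radians):
On the way, in this order (a step that is already met when the one before it is completed fails the run):
1. the cover has sprung fully open (angle above 1.55 rad) and the fingers are off it (value of joint cover above 1.55 rad and contact force between the fingers and spice_box below 0.3 N), for 0.2 s.
2. with the cover open, every jar present and the red tin stand upright on the floor of the box, let go (value of joint cover above 1.5 rad and x of jar1 in the frame of spice_box between -0.07 and 0.07 m and y of jar1 in the frame of spice_box between -0.125 and 0.125 m and z of jar1 in the frame of spice_box between 0 and 0.012 m and angle between each of jar1, jar2, jar3, jar4, jar5, spice_tin's own z axis and vertical below 0.15 rad and x of jar2 in the frame of spice_box between -0.07 and 0.07 m and y of jar2 in the frame of spice_box between -0.125 and 0.125 m and z of jar2 in the frame of spice_box between 0 and 0.012 m and x of jar3 in the frame of spice_box between -0.07 and 0.07 m and y of jar3 in the frame of spice_box between -0.125 and 0.125 m and z of jar3 in the frame of spice_box between 0 and 0.012 m and x of jar4 in the frame of spice_box between -0.07 and 0.07 m and y of jar4 in the frame of spice_box between -0.125 and 0.125 m and z of jar4 in the frame of spice_box between 0 and 0.012 m and x of jar5 in the frame of spice_box between -0.07 and 0.07 m and y of jar5 in the frame of spice_box between -0.125 and 0.125 m and z of jar5 in the frame of spice_box between 0 and 0.012 m and x of spice_tin in the frame of spice_box between -0.07 and 0.07 m and y of spice_tin in the frame of spice_box between -0.125 and 0.125 m and z of spice_tin in the frame of spice_box between 0 and 0.012 m and contact force between the fingers and jar1 below 0.3 N and contact force between the fingers and jar2 below 0.3 N and contact force between the fingers and jar3 below 0.3 N and contact force between the fingers and jar4 below 0.3 N and contact force between the fingers and jar5 below 0.3 N and contact force between the fingers and spice_tin below 0.3 N), for 0.2 s.
At the end, for the whole second after the job is handed in: The cover is fully shut (angle below 0.04 rad). Every jar present and the red tin stand upright (within 0.15 rad) on the floor inside the tray, at rest. The upper tea tin stands on the lower one, centres within 12 mm and upright, and the lower one stands on the shelf within 40 mm of where it stood (value of joint cover below 0.04 rad and x of jar1 in the frame of spice_box between -0.07 and 0.07 m and y of jar1 in the frame of spice_box between -0.125 and 0.125 m and z of jar1 in the frame of spice_box between 0 and 0.012 m and angle between each of jar1, jar2, jar3, jar4, jar5, spice_tin's own z axis and vertical below 0.15 rad and x of jar2 in the frame of spice_box between -0.07 and 0.07 m and y of jar2 in the frame of spice_box between -0.125 and 0.125 m and z of jar2 in the frame of spice_box between 0 and 0.012 m and x of jar3 in the frame of spice_box between -0.07 and 0.07 m and y of jar3 in the frame of spice_box between -0.125 and 0.125 m and z of jar3 in the frame of spice_box between 0 and 0.012 m and x of jar4 in the frame of spice_box between -0.07 and 0.07 m and y of jar4 in the frame of spice_box between -0.125 and 0.125 m and z of jar4 in the frame of spice_box between 0 and 0.012 m and x of jar5 in the frame of spice_box between -0.07 and 0.07 m and y of jar5 in the frame of spice_box between -0.125 and 0.125 m and z of jar5 in the frame of spice_box between 0 and 0.012 m and x of spice_tin in the frame of spice_box between -0.07 and 0.07 m and y of spice_tin in the frame of spice_box between -0.125 and 0.125 m and z of spice_tin in the frame of spice_box between 0 and 0.012 m and linear speed of each of jar1, jar2, jar3, jar4, jar5, spice_tin, tea_up below 0.03 m/s and horizontal distance between tea_up and tea_low below 0.012 m and z of tea_up in the frame of tea_low between 0.045 and 0.055 m and angle between each of tea_up, tea_low's own z axis and vertical below 0.1 rad and height (world z) of tea_low below 0.006 m and distance of tea_low from where it was at the start of the episode below 0.04 m); the robot touches nothing.
It fails at once if the garlic press base is pushed more than 40 mm from its place or tipped over (distance of garlic_base from where it was at the start of the episode above 0.04 m or angle between garlic_base's own z axis and vertical above 0.5 rad).
It fails at once if the egg timer is pushed more than 40 mm from its place or tipped over (distance of egg_timer from where it was at the start of the episode above 0.04 m or angle between egg_timer's own z axis and vertical above 0.5 rad).
It fails at once if the tea infuser is pushed more than 40 mm from its place or tipped over (distance of infuser from where it was at the start of the episode above 0.04 m or angle between infuser's own z axis and vertical above 0.5 rad).
Of jar1, jar2, jar3, jar4, jar5 only 2 to 4 are there at a start; the rules pass over those that are not, and their reading is None.
At some moment in a run one of jar1, jar2, jar3, jar4, jar5 may be knocked a few centimetres aside while the robot is not near it.
It also fails if it takes over 210 s, if anything falls off the work surface, if the arm or the gripper's body presses on something with over 40 N, if the wrist force passes 120 N, or if a joint passes its speed limit or range.

## Working session

There is one attempt and no reset: what is moved stays moved. The work goes in short steps, Python scripts to look and compute and a tool call to move; the robot and the scene stay as the last step left them, time stands still between calls to the robot, and variables do not carry over. Pictures are saved under pics/ and viewed, about 12 in all and at most 16, crops included, and the job is handed in when it is done.

Besides the shell and the picture viewer there is one more tool, called by a JSON object that holds its "op" and its "data", one argument or row to a line. carry_out: Moves the arm, as the interface text tells. Its arguments: {"type":"object","properties":{"increments":{"type":"array"}},"required":["increments"]}

```bash
mkdir -p pics; ls; cat > h.py <<'E'
import numpy as np, cv2
from plant import ctrl
from scipy.spatial.transform import Rotation as R
def st():
    o=ctrl.get_obs(); print('t',round(o['clock'],2),'pos',np.round(o['tool_pos'],4),'ori',np.round(o['orientation'],1),'F',np.round(o['force'],1),'open',round(o['opening'],4)); return o
def cam(p,o=None):
    K=np.array(p['intrinsics'])
    if 'hand_eye' in p:
        T=np.eye(4);T[:3,:3]=R.from_euler('xyz',o['orientation'],degrees=True).as_matrix();T[:3,3]=o['tool_pos']
        W=T@np.array(p['hand_eye']); return K,W[:3,:3],W[:3,3]
    Rm=cv2.Rodrigues(np.array(p['rvec'],float))[0]; return K,Rm.T,-Rm.T@np.array(p['tvec'],float).ravel()
def onplane(p,uv,z,o=None):
    K,Rw,c=cam(p,o); d=Rw@np.linalg.inv(K)@np.array([uv[0],uv[1],1.]); return c+d*(z-c[2])/d[2]
def proj(p,X,o=None):
    K,Rw,c=cam(p,o); q=K@(Rw.T@(np.array(X)-c)); return q[:2]/q[2]
def find(p,names,o=None,minc=0.2):
    for n in names:
        for r in ctrl.search_frame(p,n):
            if r['confidence']>minc: print(n,round(r['confidence'],2),np.round(r['centre'],4),'px',np.round(proj(p,r['centre'],o)))
E
python3 - <<'E'
from h import *
st()
N=['spice_box','cover_knob','susan','jar1','jar2','jar3','jar4','jar5','tea_low','spice_tin','tea_up','garlic_base','egg_timer','infuser']
ps=[]
for c in ['top','side']:
    p=ctrl.snapshot(c); ps.append(p['pixels']); K,Rw,cc=cam(p); print(c,cc,Rw[:,2],K[0,0]); find(p,N)
cv2.imwrite('pics/a.png',ps[0]);cv2.imwrite('pics/b.png',ps[1])
E
```

```text
pics
t 0.0 pos [0.1837 0.649  0.2256] ori [-1.800e+02 -1.000e-01 -1.058e+02] F [-0.1 -0.5  0.2] open 0.0877
top [ 0.51236109 -0.01754555  1.12874973] [ 0.0866059  -0.0291175  -0.99581705] 413.20119872521116
spice_box 0.61 [0.4833 0.2296 0.0784] px [139. 237.]
spice_box 0.35 [0.7816 0.0577 0.0501] px [210. 124.]
cover_knob 0.84 [0.4811 0.2292 0.077 ] px [139. 238.]
susan 0.78 [ 0.494  -0.2757  0.0264] px [334. 233.]
jar1 0.89 [ 0.4938 -0.1713  0.0877] px [299. 233.]
jar1 0.59 [ 0.4127 -0.2117  0.0911] px [315. 266.]
jar2 0.89 [ 0.4938 -0.1713  0.0877] px [299. 233.]
jar2 0.59 [ 0.4127 -0.2117  0.0911] px [315. 266.]
jar3 0.89 [ 0.4938 -0.1713  0.0877] px [299. 233.]
jar3 0.59 [ 0.4127 -0.2117  0.0911] px [315. 266.]
jar4 0.89 [ 0.4938 -0.1713  0.0877] px [299. 233.]
jar4 0.59 [ 0.4127 -0.2117  0.0911] px [315. 266.]
jar5 0.89 [ 0.4938 -0.1713  0.0877] px [299. 233.]
jar5 0.59 [ 0.4127 -0.2117  0.0911] px [315. 266.]
spice_tin 0.81 [0.413  0.0098 0.0427] px [227. 264.]
spice_tin 0.49 [0.8008 0.1635 0.0319] px [171. 118.]
tea_up 0.67 [ 0.5174 -0.0065  0.1503] px [233. 223.]
tea_up 0.22 
[... 1204 characters left out ...]
] px [233. 175.]
jar4 0.61 [0.4757 0.2116 0.0769] px [224. 154.]
jar5 0.93 [ 0.4168 -0.2319  0.0803] px [194. 240.]
jar5 0.87 [ 0.4985 -0.1849  0.0739] px [226. 230.]
jar5 0.63 [ 0.5143 -0.0233  0.1445] px [233. 175.]
jar5 0.61 [0.4757 0.2116 0.0769] px [224. 154.]
tea_low 0.7 [ 0.5172 -0.0296  0.0247] px [235. 210.]
spice_tin 0.74 [ 0.5187 -0.0315  0.0734] px [235. 197.]
spice_tin 0.72 [0.8038 0.1563 0.037 ] px [322. 173.]
spice_tin 0.6 [ 0.4103 -0.0006  0.0331] px [200. 202.]
tea_up 0.59 [ 0.5113 -0.0262  0.1431] px [232. 176.]
garlic_base 0.76 [ 0.5739 -0.2324  0.0634] px [254. 244.]
egg_timer 0.55 [0.7833 0.0484 0.0399] px [320. 190.]
infuser 0.72 [ 0.7889 -0.1052  0.0358] px [328. 222.]
```

```bash
python3 -c "
import cv2
a=cv2.imread('pics/a.png');b=cv2.imread('pics/b.png')
cv2.imwrite('pics/a2.png',cv2.resize(a[80:330,60:430],(800,540),interpolation=2))
cv2.imwrite('pics/b2.png',cv2.resize(b[100:320,130:400],(736,600),interpolation=2))"
```

```text
(no output)
```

View pics/a2.png

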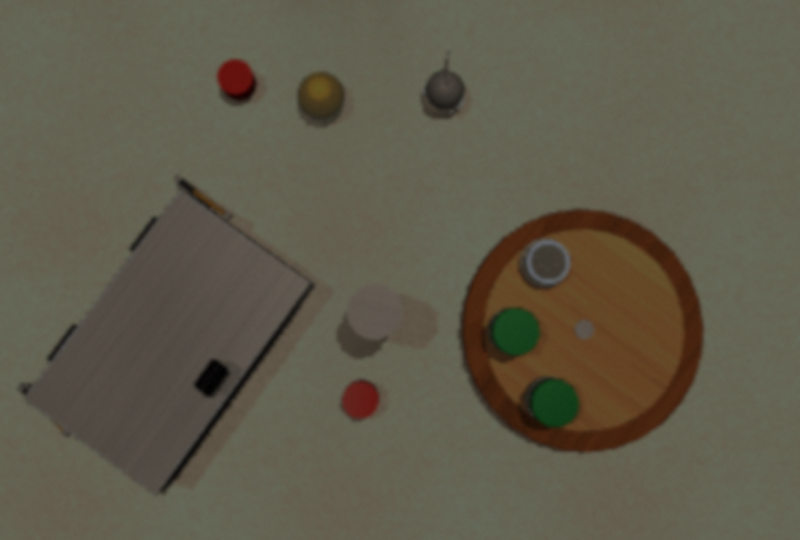

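View pics/b2.png

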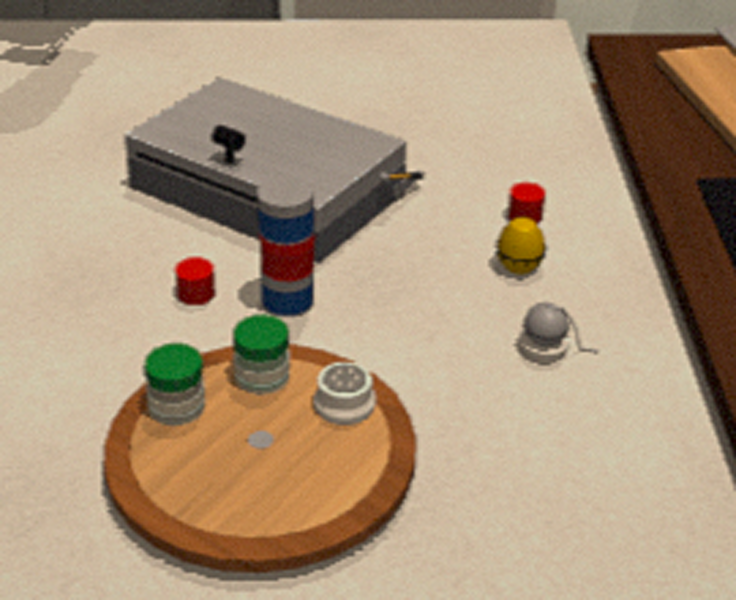

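The side view shows a stack near crop px (287,250) with the red tin in the middle. There are two smaller loose red tins, at crop px (195,280) and (527,203). The stacked one is the largest and fits the description. Two green-capped jars are on the Susan. Next I work out the geometry.

```bash
python3 - <<'E'
from h import *
p=ctrl.snapshot('top'); s=ctrl.snapshot('side')
f=lambda x,y:(x*370/800+60,y*250/540+80)
cs=[f(312,286),f(163,488),f(28,388),f(183,188)]
for c in cs: print('corner',np.round(onplane(p,c,.078),4))
for n in ['cover_knob','spice_box','susan','jar1','tea_up','garlic_base','spice_tin']:
  for q,nm in ((p,'top'),(s,'side')):
    for r in ctrl.outline_of(q,n)[:3]:
        if r['confidence']<.3: continue
        m=r['pixels']; c=max(cv2.findContours(m.astype('uint8'),0,2)[0],key=cv2.contourArea)
        rect=cv2.minAreaRect(c); 
        print(n,nm,round(r['confidence'],2),'rect',np.round(rect[0],1),np.round(rect[1],1),round(rect[2],1),m.sum())
        if n=='spice_box' and nm=='top': print([np.round(onplane(p,b,.078),3) for b in cv2.boxPoints(rect)])
        if nm=='top':
            z={'cover_knob':.11,'jar1':.09,'tea_up':.15,'susan':.03,'garlic_base':.071,'spice_tin':.04,'spice_box':.078}[n]; print('   onplane',z,np.round(onplane(p,rect[0],z),4))
u=cv2.resize(p['pixels'][190:310,65:205],(800,686),interpolation=2)
cv2.imwrite('pics/c.png',cv2.convertScaleAbs(u[:600],alpha=1.6))
E
```

```text
corner [0.5456 0.0674 0.078 ]
corner [0.3139 0.2345 0.078 ]
corner [0.427  0.3915 0.078 ]
corner [0.6604 0.2204 0.078 ]
cover_knob side 0.79 rect [226.8 155. ] [99.4 39.8] 18.9 2849
spice_box top 0.9 rect [137.6 236.6] [ 82.  127.9] 37.2 9658
[array([0.419, 0.407, 0.078]), array([0.676, 0.223, 0.078]), array([0.551, 0.056, 0.078]), array([0.298, 0.243, 0.078])]
   onplane 0.078 [0.4842 0.2335 0.078 ]
spice_box side 0.84 rect [228.1 160.8] [107.8  52.5] 20.2 4027
susan top 0.6 rect [329.6 232.2] [112.7 110. ] 63.4 8562
   onplane 0.03 [ 0.4957 -0.2619  0.03  ]
susan side 0.58 rect [224.5 267.5] [ 83. 115.] 90.0 6580
jar1 top 0.7 rect [297.5 232.5] [21. 23.] 90.0 426
   onplane 0.09 [ 0.4957 -0.1675  0.09  ]
jar1 top 0.61 rect [315.  265.5] [23. 24.] 90.0 471
   onplane 0.09 [ 0.4138 -0.2108  0.09  ]
jar1 top 0.3 rect [137.8 237.5] [ 78.7 122.4] 35.4 9338
   onplane 0.09 [0.4824 0.23   0.09  ]
jar1 side 0.83 rect [224.8 229.5] [29.1 19.8] 85.2 515
jar1 side 0.65 rect [193.5 240. ] [28. 21.] 90.0 548
tea_up top 0.64 rect [233.5 223. ] [24. 23.] 90.0 477
   onplane 0.15 [ 0.5186 -0.0074  0.15  ]
tea_up side 0.88 rect [234. 177.] [24. 20.] 90.0 445
garlic_base top 0.61 rect [312. 201.] [22. 22.] 90.0 434
   onplane 0.071 [ 0.5762 -0.2083  0.071 ]
garlic_base side 0.8 rect [255.5 243.5] [21. 21.] 90.0 403
spice_tin top 0.65 rect [227.  264.5] [17. 16.] 90.0 244
   onplane 0.04 [0.4116 0.0099 0.04  ]
spice_tin top 0.49 rect [169.5 116. ] [18. 17.] 90.0 275
   onplane 0.04 [0.8037 0.1664 0.04  ]
spice_tin side 0.76 rect [201.5 203. ] [16. 13.] 90.0 197
spice_tin side 0.49 rect [234.5 194.5] [15. 19.] 90.0 260
spice_tin side 0.43 rect [322.8 173.1] [13.5 13. ] 9.5 162
```

{"op": "carry_out", "data": {
  "increments": [
    [0,0,-9,22,-40,2,0],
    [0,0,-18,44,-80,4,0],
    [0,0,-27,66,-120,5,0],
    [0,0,-36,88,-160,5,0],
    [0,0,-45,110,-200,5,0],
    [0,0,-54,132,-240,5,0],
    [0,0,-63,154,-280,5,0],
    [0,0,-72,176,-320,5,0],
    [0,0,-81,198,-360,5,0],
    [0,0,-90,220,-400,5,0],
    [0,0,-100,242,-440,5,0],
    [0,0,-110,260,-475,5,0],
    [0,0,-110,260,-475,5,0],
    [0,0,-110,260,-475,5,0]
  ]
}}

```text
clock: 4.05
tool_pos: [0.4439, 0.1745, 0.2317]
orientation: [180.0, 0.0, 144.2]
force: [-0.2, 0.6, -0.1]
opening: 0.0877
```

```bash
python3 - <<'E'
from h import *
o=st(); p=ctrl.snapshot('wrist')
cv2.imwrite('pics/w1.png',cv2.convertScaleAbs(p['pixels'],alpha=1.3))
find(p,['cover_knob','spice_box'],o)
q=proj(p,[.444,.174,.11],o); print(q, p['pixels'][:,:,:].mean())
g=p['pixels'].max(axis=2)
for r in ctrl.outline_of(p,'cover_knob')[:2]:
    m=r['pixels']; print(r['confidence'],m.sum())
d=(g<45).astype('uint8'); n,l,s,c=cv2.connectedComponentsWithStats(d)
for i in range(1,n):
    if s[i,4]>200: print(s[i],np.round(c[i]),np.round(onplane(p,c[i],.11,o),4))
E
```

```text
t 4.05 pos [0.4439 0.1745 0.2317] ori [180.    0.  144.2] F [-0.2  0.6 -0.1] open 0.0877
cover_knob 0.77 [0.4692 0.2121 0.081 ] px [260. 226.]
spice_box 0.69 [0.4653 0.2109 0.078 ] px [263. 222.]
[258.18237258 187.95556814] 98.89495510525174
0.65 32682
[243 180  41  25 993] [263. 192.] [0.4428 0.1795 0.11  ]
[    0   217   512   167 33892] [220. 316.] [0.55   0.2568 0.11  ]
[  309   217   203    91 10080] [440. 263.] [0.3482 0.332  0.11  ]
```

View pics/w1.png

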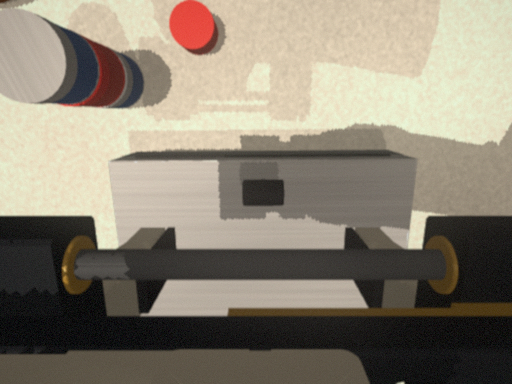

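```bash
python3 - <<'E'
from h import *
o=ctrl.get_obs(); p=ctrl.snapshot('wrist')
K,Rw,c=cam(p,o);print(c,Rw[:,2])
a,b=[onplane(p,q,.078,o) for q in ((111,158),(415,158))]; print(a,b,np.linalg.norm(a-b),np.degrees(np.arctan2(*(b-a)[1::-1])),(a+b)/2)
t=ctrl.snapshot('top'); g=t['pixels'].max(axis=2)[240:275,140:175]; print(onplane(t,(158,255),.11))
m=(g<30).astype('uint8'); n,l,s,cc=cv2.connectedComponentsWithStats(m)
for i in range(1,n): print(s[i],cc[i]+[140,240],onplane(t,cc[i]+[140,240],.11))
E
```

```text
[0.40492326 0.12310819 0.38903724] [ 0.14549036  0.20221898 -0.96847304]
[0.54559622 0.07394812 0.078     ] [0.30839645 0.24467143 0.078     ] 0.29225020390231815 144.2557411477036 [0.42699633 0.15930978 0.078     ]
[0.44085922 0.17558768 0.11      ]
[ 11   0  24  13 200] [165.105 244.665] [0.46577189 0.1589554  0.11      ]
[  0   6  11  29 234] [144.02136752 262.55128205] [0.42273216 0.20881865 0.11      ]
[18 12 17 23 59] [166.54237288 263.11864407] [0.42139103 0.15457545 0.11      ]
```

{"op": "carry_out", "data": {
  "increments": [
    [0,0,0,-2,5,-40,0],
    [0,0,0,-2,5,-80,0],
    [0,0,0,-2,5,-115,0],
    [0,0,0,-2,5,-140,0.3],
    [0,0,0,-2,5,-140,0.6],
    [0,0,0,-2,5,-140,1],
    [0,0,0,-2,5,-140,1],
    [0,0,0,-2,5,-140,1],
    [0,0,0,-2,5,-140,1],
    [0,0,0,-2,5,-140,1]
  ]
}}

```text
clock: 5.6
tool_pos: [0.4435, 0.1788, 0.0923]
orientation: [179.9, 0.1, 144.2]
force: [10.3, -7.4, -3.1]
opening: 0.0356
```

```bash
python3 - <<'E'
import numpy as np
for t in np.arange(0.1,1.66,.1).tolist()+[1.65]:
    x=-165*np.cos(t)+65*np.sin(t)+165; z=165*np.sin(t)+65*np.cos(t)-65
    print(round(t,2),np.round([x*.584,x*.812,z]))
E
```

```text
0.1 [ 4.  6. 16.]
0.2 [ 9. 13. 31.]
0.3 [16. 22. 46.]
0.4 [22. 31. 59.]
0.5 [30. 42. 71.]
0.6 [38. 53. 82.]
0.7 [47. 66. 91.]
0.8 [56. 78. 99.]
0.9 [ 66.  92. 105.]
1.0 [ 76. 106. 109.]
1.1 [ 86. 120. 112.]
1.2 [ 97. 135. 112.]
1.3 [107. 149. 111.]
1.4 [117. 163. 109.]
1.5 [127. 177. 104.]
1.6 [137. 191.  98.]
1.65 [142. 197.  94.]
```

{"op": "carry_out", "data": {
  "increments": [
    [0,0,0,6,5,16,1],
    [0,0,0,11,12,31,1],
    [0,0,0,18,21,46,1],
    [0,0,0,24,30,59,1],
    [0,0,0,32,41,71,1],
    [0,0,0,40,52,82,1],
    [0,0,0,49,65,91,1],
    [0,0,0,58,77,99,1],
    [0,0,0,68,91,105,1],
    [0,0,0,78,105,109,1],
    [0,0,0,88,119,112,1],
    [0,0,0,99,134,112,1],
    [0,0,0,109,148,111,1],
    [0,0,0,119,162,109,1],
    [0,0,0,129,176,104,1],
    [0,0,0,136,186,100,1],
    [0,0,0,136,186,100,1]
  ]
}}

```text
clock: 7.72
tool_pos: [0.5778, 0.368, 0.1916]
orientation: [179.9, -0.1, 144.3]
force: [-3.9, 4.3, -0.3]
opening: 0.0359
```

{"op": "carry_out", "data": {
  "increments": [
    [0,0,0,0,0,0,0],
    [0,0,0,0,0,0,0],
    [0,0,0,0,0,0,0],
    [0,0,0,0,0,0,0],
    [0,0,0,0,0,30,0],
    [0,0,0,0,0,65,0],
    [0,0,0,-10,-40,85,0],
    [0,0,0,-20,-90,85,0],
    [0,0,0,-30,-140,85,0],
    [0,0,0,-35,-190,85,0],
    [0,0,0,-40,-240,85,0],
    [0,0,0,-45,-280,85,0],
    [0,0,0,-50,-310,85,0],
    [0,0,0,-50,-310,85,0]
  ]
}}

```text
clock: 9.48
tool_pos: [0.5274, 0.0536, 0.2771]
orientation: [180.0, 0.0, 144.1]
force: [0.2, -0.5, 0.6]
opening: 0.0876
```

```bash
python3 - <<'E'
from h import *
o=st(); p=ctrl.snapshot('wrist'); s=ctrl.snapshot('side'); t=ctrl.snapshot('top')
find(p,['tea_up','spice_tin'],o); find(t,['tea_up','jar1','susan'])
im=np.vstack([np.hstack([cv2.resize(x['pixels'],(400,300)) for x in (p,s)]),np.hstack([cv2.resize(t['pixels'],(400,300)),np.zeros((300,400,3),'uint8')])])
cv2.imwrite('pics/d.png',cv2.convertScaleAbs(im,alpha=1.3))
E
```

```text
t 9.47 pos [0.5274 0.0536 0.2771] ori [180.    0.  144.1] F [ 0.2 -0.5  0.6] open 0.0876
tea_up 0.59 [ 0.5156 -0.0031  0.1498] px [231. 127.]
spice_tin 0.96 [0.4105 0.0131 0.037 ] px [320.  80.]
tea_up 0.79 [ 0.5156 -0.0054  0.1525] px [233. 224.]
tea_up 0.67 [ 0.4972 -0.2752  0.0256] px [334. 232.]
jar1 0.75 [ 0.4929 -0.1711  0.0875] px [299. 234.]
jar1 0.68 [ 0.3971 -0.1795  0.0916] px [303. 272.]
susan 0.88 [ 0.4956 -0.2745  0.0273] px [334. 232.]
```

View pics/d.png

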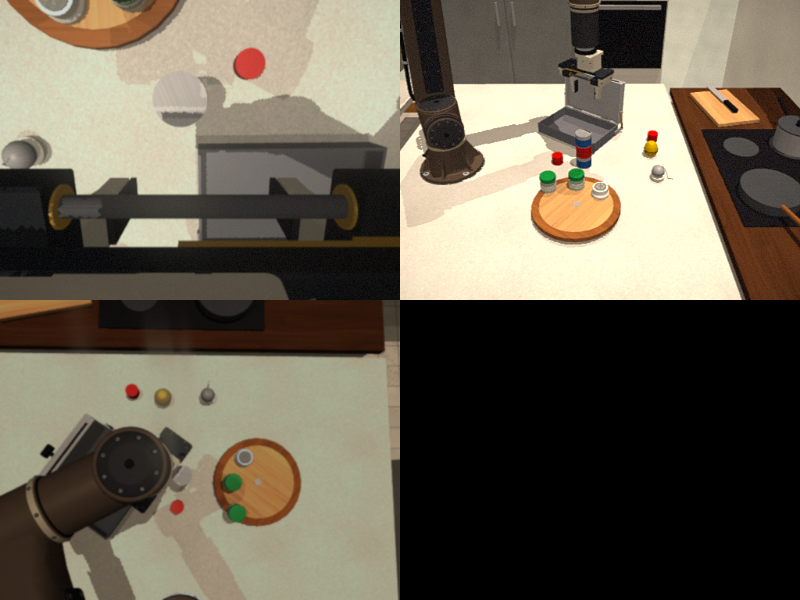

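{"op": "carry_out", "data": {
  "increments": [
    [0,0,0,-5,-35,-20,0],
    [0,0,0,-10,-59,-60,0],
    [0,0,0,-10,-59,-60,0],
    [0,0,0,-10,-59,-60,0]
  ]
}}

```text
clock: 10.38
tool_pos: [0.5186, -0.0032, 0.2173]
orientation: [180.0, 0.1, 144.2]
force: [0.5, 0.6, -0.6]
opening: 0.088
```

```bash
python3 - <<'E'
from h import *
o=st(); p=ctrl.snapshot('wrist')
for r in ctrl.outline_of(p,'tea_up')[:2]:
    m=r['pixels'].astype('uint8'); print(r['confidence'],m.sum(),cv2.boundingRect(m))
cv2.imwrite('pics/w2.png',cv2.convertScaleAbs(p['pixels'],alpha=1.3)); print(proj(p,[.517,-.0055,.15],o))
E
```

```text
t 10.38 pos [ 0.5186 -0.0032  0.2173] ori [1.800e+02 1.000e-01 1.442e+02] F [ 0.5  0.6 -0.6] open 0.088
0.87 5718 (219, 154, 84, 90)
[258.38730708 201.70955992]
```

View pics/w2.png

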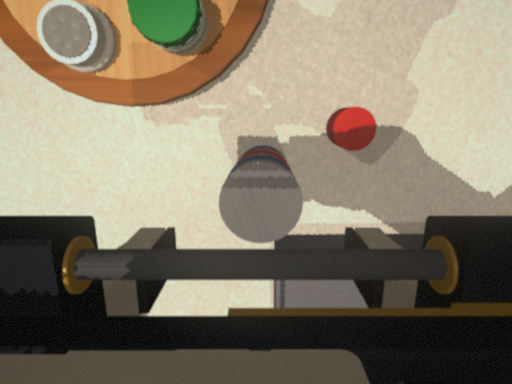

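{"op": "carry_out", "data": {
  "increments": [
    [0,0,0,-2,-2,-50,0],
    [0,0,0,-2,-2,-90,0],
    [0,0,0,-2,-2,-107,0],
    [0,0,0,-2,-2,-107,0.2],
    [0,0,0,-2,-2,-107,0.4],
    [0,0,0,-2,-2,-107,1],
    [0,0,0,-2,-2,-107,1],
    [0,0,0,-2,-2,-107,1]
  ]
}}

```text
clock: 11.48
tool_pos: [0.5166, -0.0053, 0.1107]
orientation: [179.9, 0.1, 144.2]
force: [-1.4, 0.7, 5.8]
opening: 0.0595
```

{"op": "carry_out", "data": {
  "increments": [
    [0,0,0,0,0,20,1],
    [0,0,0,0,0,50,1],
    [0,0,0,40,-12,50,1],
    [0,0,0,80,-24,40,1],
    [0,0,0,115,-33,0,1],
    [0,0,0,123,-35,-50,1],
    [0,0,0,123,-35,-85,1],
    [0,0,0,123,-35,-97,1],
    [0,0,0,123,-35,-100,1],
    [0,0,0,123,-35,-100,1],
    [0,0,0,123,-35,-100,0],
    [0,0,0,123,-35,-100,0],
    [0,0,0,123,-35,-100,0],
    [0,0,0,123,-35,-50,0],
    [0,0,0,123,-35,0,0],
    [0,0,0,80,-20,50,0],
    [0,0,0,30,0,60,0],
    [0,0,0,0,0,60,0],
    [0,0,0,0,0,50,0],
    [0,0,0,0,0,50,0]
  ]
}}

```text
clock: 13.98
tool_pos: [0.5158, -0.0056, 0.1591]
orientation: [-180.0, -0.0, 144.2]
force: [0.9, -0.1, 0.7]
opening: 0.0875
```

```bash
python3 - <<'E'
from h import *
o=st(); p=ctrl.snapshot('wrist'); s=ctrl.snapshot('side')
find(p,['tea_up','spice_tin'],o); find(s,['tea_up','tea_low','spice_tin','jar1'])
for r in ctrl.outline_of(p,'spice_tin')[:2]:
    m=r['pixels'].astype('uint8'); print(r['confidence'],m.sum(),cv2.boundingRect(m))
print(proj(p,[.517,-.0055,.10],o))
im=np.hstack([cv2.resize(p['pixels'],(400,300)),cv2.resize(s['pixels'][120:300,130:370],(400,300))])
cv2.imwrite('pics/e.png',cv2.convertScaleAbs(im,alpha=1.3))
E
```

```text
t 13.97 pos [ 0.5158 -0.0056  0.1591] ori [-180.    -0.   144.2] F [ 0.9 -0.1  0.7] open 0.0875
tea_up 0.96 [ 0.6249 -0.049   0.0495] px [128. 224.]
spice_tin 0.81 [0.4121 0.0117 0.0354] px [369. 135.]
tea_up 0.62 [ 0.6359 -0.0598  0.046 ] px [275. 210.]
tea_low 0.62 [ 0.5149 -0.0262  0.0255] px [234. 209.]
spice_tin 0.76 [ 0.5126 -0.0213  0.0923] px [233. 190.]
spice_tin 0.54 [0.8056 0.1572 0.0366] px [322. 173.]
spice_tin 0.46 [ 0.41   -0.0029  0.0305] px [200. 203.]
jar1 0.84 [ 0.3987 -0.2023  0.0804] px [188. 232.]
jar1 0.59 [ 0.498  -0.1821  0.0759] px [226. 229.]
0.78 6114 (217, 162, 87, 88)
0.71 2581 (337, 110, 61, 53)
[256.94630623 209.85036186]
```

View pics/e.png

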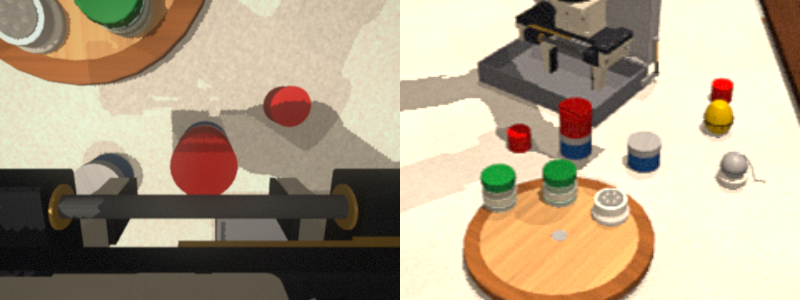

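{"op": "carry_out", "data": {
  "increments": [
    [0,0,0,0,0,-50,0],
    [0,0,0,0,0,-85,0],
    [0,0,0,0,0,-98,0],
    [0,0,0,0,0,-98,0.2],
    [0,0,0,0,0,-98,0.4],
    [0,0,0,0,0,-98,1],
    [0,0,0,0,0,-98,1],
    [0,0,0,0,0,-98,1]
  ]
}}

```text
clock: 15.42
tool_pos: [0.5164, -0.0053, 0.0627]
orientation: [179.9, 0.1, 144.2]
force: [-2.3, 2.1, 7.1]
opening: 0.0596
```

{"op": "carry_out", "data": {
  "increments": [
    [0,0,0,0,0,15,1],
    [0,0,0,0,0,45,1],
    [0,0,0,0,10,80,1],
    [0,0,0,-3,50,80,1],
    [0,0,0,-6,100,80,1],
    [0,0,0,-9,150,80,1],
    [0,0,0,-11,200,80,1],
    [0,0,0,-12,245,75,1],
    [0,0,0,-13,268,50,1],
    [0,0,0,-13,270,10,1],
    [0,0,0,-13,270,-20,1],
    [0,0,0,-13,270,-38,1],
    [0,0,0,-13,270,-44,1],
    [0,0,0,-13,270,-44,1]
  ]
}}

```text
clock: 17.18
tool_pos: [0.5031, 0.2647, 0.0185]
orientation: [180.0, 0.0, 144.2]
force: [-0.5, -0.4, -0.9]
opening: 0.0594
```

{"op": "carry_out", "data": {
  "increments": [
    [0,0,0,0,0,0,0],
    [0,0,0,0,0,0,0],
    [0,0,0,0,0,0,0],
    [0,0,0,0,0,30,0],
    [0,0,0,0,0,80,0],
    [0,0,0,5,-10,130,0],
    [0,0,0,25,-60,140,0],
    [0,0,0,50,-110,140,0],
    [0,0,0,75,-160,140,0],
    [0,0,0,95,-210,140,0],
    [0,0,0,115,-260,140,0],
    [0,0,0,136,-305,120,0],
    [0,0,0,136,-305,90,0],
    [0,0,0,136,-305,90,0],
    [0,0,0,136,-305,90,0]
  ]
}}

```text
clock: 19.05
tool_pos: [0.6393, -0.0402, 0.1086]
orientation: [180.0, 0.1, 144.3]
force: [0.7, 1.5, 1.1]
opening: 0.0876
```

```bash
python3 - <<'E'
from h import *
o=st(); p=ctrl.snapshot('wrist'); t=ctrl.snapshot('top'); s=ctrl.snapshot('side')
for r in ctrl.outline_of(p,'tea_up')[:2]:
    m=r['pixels'].astype('uint8'); print(r['confidence'],m.sum(),cv2.boundingRect(m))
print(proj(p,[.6396,-.0403,.05],o))
find(t,['tea_low','tea_up','spice_tin','jar1','garlic_base'])
im=np.hstack([cv2.resize(p['pixels'],(400,300)),cv2.resize(t['pixels'][100:310,80:360],(400,300))])
cv2.imwrite('pics/f.png',cv2.convertScaleAbs(im,alpha=1.5))
E
```

```text
t 19.05 pos [ 0.6393 -0.0402  0.1086] ori [1.800e+02 1.000e-01 1.443e+02] F [0.7 1.5 1.1] open 0.0876
0.75 6158 (216, 159, 87, 91)
[257.98132539 209.00022386]
tea_low 0.57 [ 0.5137 -0.004   0.0509] px [233. 225.]
tea_up 0.62 [ 0.6194 -0.0258  0.0519] px [241. 185.]
spice_tin 0.69 [0.8009 0.1635 0.0334] px [171. 118.]
spice_tin 0.49 [0.4139 0.0116 0.0384] px [226. 264.]
jar1 0.68 [ 0.3969 -0.1803  0.0884] px [303. 272.]
garlic_base 0.77 [ 0.576  -0.2069  0.063 ] px [311. 201.]
```

View pics/f.png

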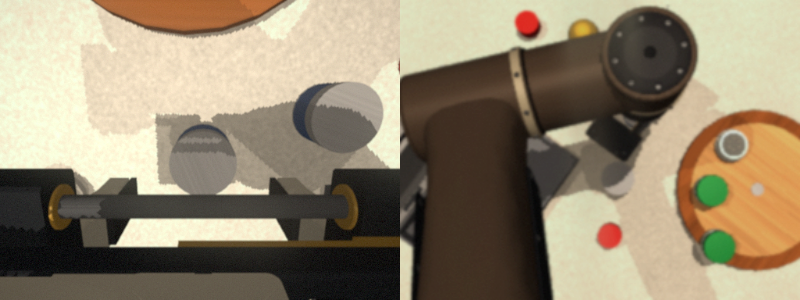

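{"op": "carry_out", "data": {
  "increments": [
    [0,0,0,0,0,-50,0],
    [0,0,0,0,0,-85,0],
    [0,0,0,0,0,-97,0],
    [0,0,0,0,0,-97,0.2],
    [0,0,0,0,0,-97,0.4],
    [0,0,0,0,0,-97,1],
    [0,0,0,0,0,-97,1],
    [0,0,0,0,0,-97,1],
    [0,0,0,0,0,-60,1],
    [0,0,0,0,0,0,1],
    [0,0,0,-40,12,20,1],
    [0,0,0,-80,24,20,1],
    [0,0,0,-80,24,20,1]
  ]
}}

```text
clock: 21.12
tool_pos: [0.5563, -0.0161, 0.1284]
orientation: [180.0, -0.0, 144.2]
force: [0.3, -0.2, -1.3]
opening: 0.0592
```

```bash
python3 - <<'E'
from h import *
o=st(); p=ctrl.snapshot('wrist'); t=ctrl.snapshot('top'); s=ctrl.snapshot('side')
for r in ctrl.outline_of(p,'tea_low')[:3]:
    m=r['pixels'].astype('uint8'); print(r['confidence'],m.sum(),cv2.boundingRect(m))
print(proj(p,[.516,-.0055,.05],o))
find(p,['tea_low'],o); find(s,['tea_low'])
cv2.imwrite('pics/g.png',cv2.convertScaleAbs(p['pixels'],alpha=1.3))
E
```

```text
t 21.12 pos [ 0.5563 -0.0161  0.1284] ori [180.   -0.  144.2] F [ 0.3 -0.2 -1.3] open 0.0592
0.67 4639 (273, 142, 83, 84)
[310.70931923 181.87148257]
tea_low 0.78 [ 0.5119 -0.0036  0.052 ] px [317. 181.]
tea_low 0.84 [ 0.516  -0.0255  0.0422] px [234. 204.]
```

View pics/g.png

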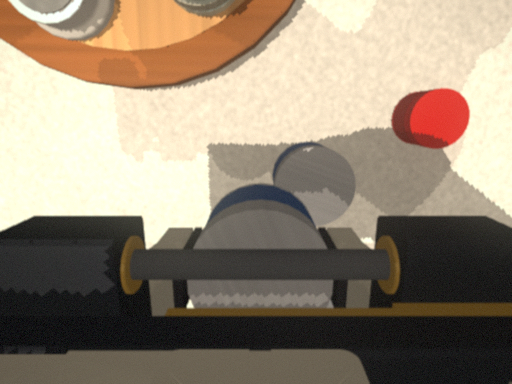

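{"op": "carry_out", "data": {
  "increments": [
    [0,0,0,-20,6,0,1],
    [0,0,0,-43,12,0,1],
    [0,0,0,-43,12,-30,1],
    [0,0,0,-43,12,-55,1],
    [0,0,0,-43,12,-62,1],
    [0,0,0,-43,12,-66,1],
    [0,0,0,-43,12,-66,1],
    [0,0,0,-43,12,-66,1]
  ]
}}

```text
clock: 22.42
tool_pos: [0.5164, -0.0044, 0.0621]
orientation: [179.9, 0.0, 144.2]
force: [0.3, 0.3, -1.9]
opening: 0.0598
```

{"op": "carry_out", "data": {
  "increments": [
    [0,0,0,-1,1,-1,1],
    [0,0,0,-1,1,-1,0],
    [0,0,0,-1,1,-1,0],
    [0,0,0,-1,1,-1,0],
    [0,0,0,-1,1,30,0],
    [0,0,0,-1,1,80,0],
    [0,0,0,-1,1,100,0],
    [0,0,-10,-5,-40,110,0],
    [0,0,-20,-10,-80,110,0],
    [0,0,-30,-15,-120,110,0],
    [0,0,-40,-15,-145,110,0],
    [0,0,-50,-20,-165,110,0],
    [0,0,-60,-20,-165,110,0],
    [0,0,-60,-20,-165,110,0]
  ]
}}

```text
clock: 24.18
tool_pos: [0.4956, -0.1697, 0.1714]
orientation: [-180.0, -0.0, 84.2]
force: [0.6, 0.9, -0.1]
opening: 0.0877
```

```bash
python3 - <<'E'
from h import *
o=st(); p=ctrl.snapshot('wrist'); t=ctrl.snapshot('top'); s=ctrl.snapshot('side')
find(p,['jar1','garlic_base'],o); find(t,['tea_up','jar1','garlic_base']); find(s,['tea_up','tea_low','jar1'])
for r in ctrl.outline_of(p,'jar1')[:3]:
    m=r['pixels'].astype('uint8'); print(r['confidence'],m.sum(),cv2.boundingRect(m))
im=np.hstack([cv2.resize(p['pixels'],(400,300)),cv2.resize(s['pixels'][120:300,130:370],(400,300))])
cv2.imwrite('pics/i.png',cv2.convertScaleAbs(im,alpha=1.3))
E
```

```text
t 24.18 pos [ 0.4956 -0.1697  0.1714] ori [-180.    -0.    84.2] F [ 0.6  0.9 -0.1] open 0.0877
jar1 0.85 [ 0.4872 -0.1686  0.0922] px [257. 193.]
jar1 0.63 [ 0.3936 -0.1851  0.0889] px [220.  63.]
garlic_base 0.7 [ 0.584  -0.2132  0.0652] px [220. 293.]
jar1 0.58 [0.7812 0.0595 0.0516] px [209. 124.]
jar1 0.51 [ 0.379  -0.185   0.0936] px [305. 280.]
garlic_base 0.66 [ 0.58   -0.2082  0.0634] px [311. 200.]
garlic_base 0.45 [0.5532 0.3412 0.1362] px [ 87. 208.]
tea_up 0.75 [ 0.5257 -0.0279  0.0793] px [237. 195.]
tea_low 0.64 [ 0.5153 -0.0323  0.0271] px [234. 210.]
tea_low 0.4 [ 0.4941 -0.3015  0.0275] px [223. 273.]
jar1 0.98 [ 0.3993 -0.2001  0.0795] px [188. 232.]
jar1 0.6 [ 0.4962 -0.1851  0.0721] px [225. 230.]
0.92 5614 (188, 22, 81, 88)
0.6 4382 (224, 156, 73, 79)
```

View pics/i.png

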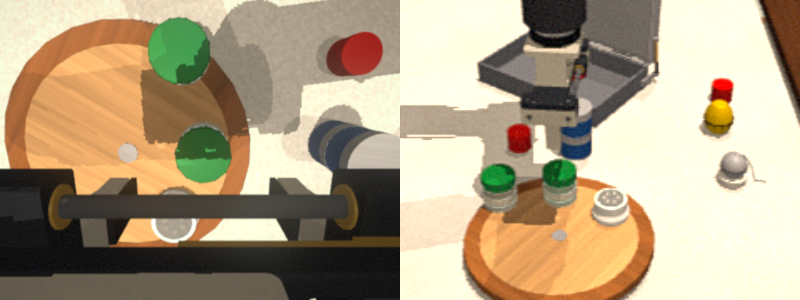

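```bash
python3 - <<'E'
from h import *
o=st(); p=ctrl.snapshot('wrist')
hsv=cv2.cvtColor(p['pixels'],cv2.COLOR_BGR2HSV)
m=cv2.inRange(hsv,(45,120,40),(80,255,255)); n,l,s,c=cv2.connectedComponentsWithStats(m)
for i in range(1,n):
    if s[i,4]>300:
        ct=max(cv2.findContours((l==i).astype('uint8'),0,2)[0],key=cv2.contourArea); (e,r)=cv2.minEnclosingCircle(ct)
        print(s[i],c[i],e,r,onplane(p,e,.09,o),onplane(p,c[i],.09,o))
        x,y,w,h,_=s[i]; print('bbox centre',onplane(p,(x+w/2,y+h/2),.085,o))
E
```

```text
t 24.77 pos [ 0.4958 -0.1694  0.1716] ori [180.   -0.   84.2] F [-0.1  0.2 -0.1] open 0.0877
[ 189   23   79   84 5031] [227.61796859  64.60465116] (228.34033203125, 64.40756225585938) 41.968833923339844 [ 0.39559646 -0.17885931  0.09      ] [ 0.39567192 -0.17937056  0.09      ]
bbox centre [ 0.39527956 -0.17917694  0.085     ]
[ 225  163   70   71 3726] [259.12909286 198.1266774 ] (259.41534423828125, 198.01181030273438) 35.33660888671875 [ 0.49249784 -0.16724617  0.09      ] [ 0.49256576 -0.16747248  0.09      ]
bbox centre [ 0.49424682 -0.16697093  0.085     ]
```

{"op": "carry_out", "data": {
  "increments": [
    [0,0,0,-2,2,-50,0],
    [0,0,0,-2,2,-100,0],
    [0,0,0,-2,2,-124,0],
    [0,0,0,-2,2,-124,0.2],
    [0,0,0,-2,2,-124,0.4],
    [0,0,0,-2,2,-124,1],
    [0,0,0,-2,2,-124,1],
    [0,0,0,-2,2,-124,1],
    [0,0,0,-2,2,-124,1]
  ]
}}

```text
clock: 25.95
tool_pos: [0.4946, -0.1676, 0.0488]
orientation: [179.9, -0.0, 84.2]
force: [-1.3, 0.7, 7.2]
opening: 0.0557
```

{"op": "carry_out", "data": {
  "increments": [
    [0,0,0,0,0,20,1],
    [0,0,0,0,0,65,1],
    [0,0,0,0,10,110,1],
    [0,0,10,5,50,115,1],
    [0,0,20,10,100,115,1],
    [0,0,30,14,150,115,1],
    [0,0,40,18,200,115,1],
    [0,0,50,21,250,115,1],
    [0,0,60,22,300,100,1],
    [0,0,60,22,324,70,1],
    [0,0,60,22,324,30,1],
    [0,0,60,22,324,-5,1],
    [0,0,60,22,324,-20,1],
    [0,0,60,22,324,-24,1],
    [0,0,60,22,324,-24,1]
  ]
}}

```text
clock: 27.82
tool_pos: [0.5164, 0.1567, 0.0247]
orientation: [179.9, 0.0, 144.2]
force: [1.2, -0.3, -1.5]
opening: 0.0556
```

{"op": "carry_out", "data": {
  "increments": [
    [0,0,0,0,0,0,0],
    [0,0,0,0,0,0,0],
    [0,0,0,0,0,0,0],
    [0,0,0,0,0,40,0],
    [0,0,0,0,0,90,0],
    [0,0,0,-5,-20,140,0],
    [0,0,0,-25,-70,145,0],
    [0,0,0,-45,-120,145,0],
    [0,0,0,-63,-170,145,0],
    [0,0,0,-81,-220,145,0],
    [0,0,0,-98,-270,145,0],
    [0,0,0,-112,-310,145,0],
    [0,0,0,-121,-336,145,0],
    [0,0,0,-121,-336,145,0],
    [0,0,0,-121,-336,145,0]
  ]
}}

```text
clock: 29.7
tool_pos: [0.3949, -0.1795, 0.1687]
orientation: [180.0, 0.0, 144.2]
force: [-0.9, -0.2, -0.3]
opening: 0.0875
```

```bash
cat > green.py <<'E'
from h import *
o=st(); p=ctrl.snapshot('wrist'); t=ctrl.snapshot('top'); s=ctrl.snapshot('side')
hsv=cv2.cvtColor(p['pixels'],cv2.COLOR_BGR2HSV)
m=cv2.inRange(hsv,(45,120,40),(80,255,255)); n,l,q,c=cv2.connectedComponentsWithStats(m)
for i in range(1,n):
    if q[i,4]>300:
        x,y,w,h,_=q[i]; print(q[i],'bbox centre',onplane(p,(x+w/2,y+h/2),.087,o))
im=np.hstack([cv2.resize(p['pixels'],(400,300)),cv2.resize(s['pixels'][100:310,110:390],(400,300))])
im2=np.hstack([cv2.resize(t['pixels'][170:320,70:270],(400,300)),cv2.resize(s['pixels'][110:230,160:320],(400,300),interpolation=2)])
cv2.imwrite('pics/j.png',cv2.convertScaleAbs(np.vstack([im,im2]),alpha=1.3))
E
python3 green.py
```

```text
t 29.7 pos [ 0.3949 -0.1795  0.1687] ori [180.    0.  144.2] F [-0.9 -0.2 -0.3] open 0.0875
[ 223  165   69   70 3235] bbox centre [ 0.39538122 -0.18007872  0.087     ]
```

View pics/j.png

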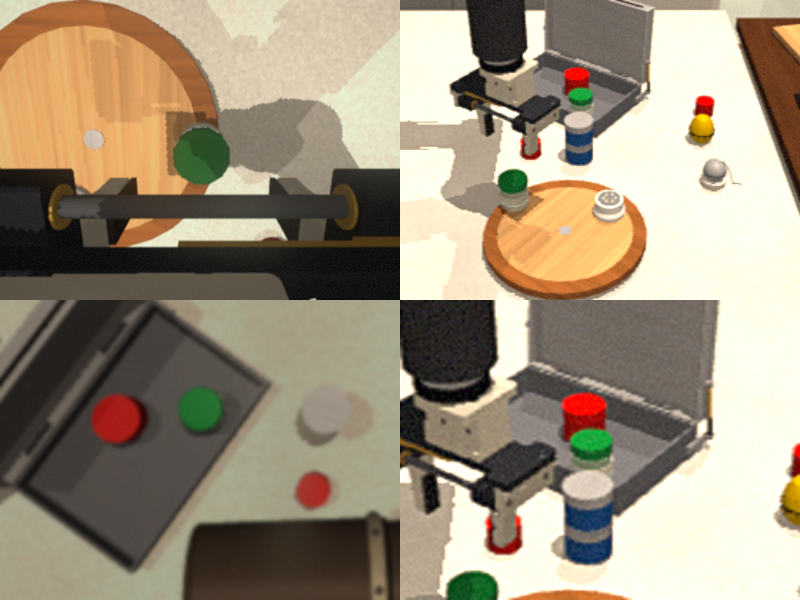

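{"op": "carry_out", "data": {
  "increments": [
    [0,0,0,0,0,-50,0],
    [0,0,0,0,0,-100,0],
    [0,0,0,0,0,-120,0],
    [0,0,0,0,0,-120,0.2],
    [0,0,0,0,0,-120,0.4],
    [0,0,0,0,0,-120,1],
    [0,0,0,0,0,-120,1],
    [0,0,0,0,0,-120,1],
    [0,0,0,0,0,-120,1]
  ]
}}

```text
clock: 30.98
tool_pos: [0.3958, -0.1795, 0.0496]
orientation: [179.9, 0.1, 144.2]
force: [-0.4, 2.3, 6.8]
opening: 0.0556
```

{"op": "carry_out", "data": {
  "increments": [
    [0,0,0,0,0,20,1],
    [0,0,0,5,0,65,1],
    [0,0,0,20,20,100,1],
    [0,0,0,35,60,105,1],
    [0,0,0,50,110,105,1],
    [0,0,0,55,160,105,1],
    [0,0,0,55,210,105,1],
    [0,0,0,50,260,105,1],
    [0,0,0,40,310,105,1],
    [0,0,0,22,360,105,1],
    [0,0,0,5,405,90,1],
    [0,0,0,-1,424,60,1],
    [0,0,0,-1,424,20,1],
    [0,0,0,-1,424,-10,1],
    [0,0,0,-1,424,-21,1],
    [0,0,0,-1,424,-24,1],
    [0,0,0,-1,424,-24,1]
  ]
}}

```text
clock: 33.1
tool_pos: [0.3943, 0.2449, 0.0255]
orientation: [179.9, 0.0, 144.2]
force: [1.1, 0.5, -2.8]
opening: 0.0561
```

{"op": "carry_out", "data": {
  "increments": [
    [0,0,0,0,0,0,0],
    [0,0,0,0,0,0,0],
    [0,0,0,0,0,0,0],
    [0,0,0,0,0,40,0],
    [0,0,0,0,0,95,0],
    [0,0,0,0,0,150,0],
    [0,0,0,0,0,205,0],
    [0,0,0,0,0,255,0],
    [0,0,0,0,0,275,0],
    [0,0,0,-10,-40,275,0],
    [0,0,0,-20,-90,275,0],
    [0,0,0,-20,-90,275,0]
  ]
}}

```text
clock: 34.6
tool_pos: [0.3729, 0.1522, 0.3002]
orientation: [179.9, -0.0, 144.1]
force: [0.8, 0.6, 0.7]
opening: 0.0875
```

```bash
sed -i 's/j.png/k.png/' green.py; cat >> green.py <<'E'
find(t,['jar1','spice_tin','tea_up','cover_knob','garlic_base']); find(p,['jar1','spice_tin','cover_knob'],o)
for X in ([.503,.265,.055],[.517,.156,.065],[.395,.244,.065],[.5834,.3767,.204]): print(proj(t,X))
E
python3 green.py
```

```text
t 34.6 pos [0.3729 0.1522 0.3002] ori [179.9  -0.  144.1] F [0.8 0.6 0.7] open 0.0875
[ 268  213   41   37 1242] bbox centre [0.38808409 0.23427542 0.087     ]
[154 215  41  35 751] bbox centre [0.50099392 0.15398333 0.087     ]
jar1 0.76 [0.4023 0.2405 0.0674] px [135. 269.]
jar1 0.73 [0.5153 0.1488 0.0645] px [173. 224.]
jar1 0.25 [0.5274 0.2984 0.0454] px [116. 219.]
spice_tin 0.81 [0.804  0.1651 0.0363] px [170. 116.]
spice_tin 0.72 [0.4133 0.0099 0.0403] px [227. 264.]
spice_tin 0.57 [0.5043 0.2594 0.0558] px [130. 228.]
tea_up 0.56 [ 0.5171 -0.0051  0.0987] px [233. 224.]
cover_knob 0.62 [0.4026 0.245  0.0667] px [133. 269.]
cover_knob 0.61 [0.5558 0.3432 0.1403] px [ 85. 207.]
cover_knob 0.52 [ 0.4916 -0.2665  0.0267] px [331. 234.]
garlic_base 0.78 [ 0.5752 -0.2071  0.0647] px [311. 202.]
jar1 0.97 [0.4965 0.1547 0.0667] px [182. 225.]
jar1 0.83 [0.3871 0.2334 0.0634] px [287. 224.]
spice_tin 0.88 [0.5097 0.2715 0.0537] px [230. 292.]
spice_tin 0.72 [0.4102 0.0193 0.0367] px [172.  95.]
[127.602336   228.99541849]
[169.77358841 223.63314493]
[133.72332948 272.08769099]
[ 59.95885468 192.95237877]
```

View pics/k.png

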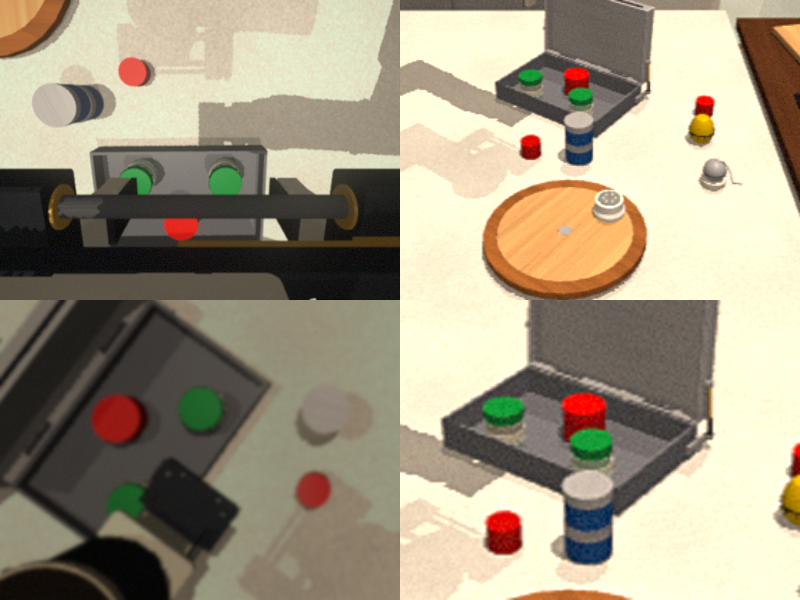

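{"op": "carry_out", "data": {
  "increments": [
    [0,0,0,30,30,10,0],
    [0,0,0,70,70,10,0],
    [0,0,0,110,115,10,0],
    [0,0,0,150,160,10,0],
    [0,0,0,185,200,10,0],
    [0,0,0,210,225,10,0],
    [0,0,0,210,225,10,0],
    [0,0,0,210,225,10,0]
  ]
}}

```text
clock: 36.15
tool_pos: [0.5836, 0.3793, 0.3088]
orientation: [-179.9, -0.0, 144.2]
force: [-0.5, -0.3, 0.1]
opening: 0.0875
```

```bash
python3 - <<'E'
from h import *
o=st(); p=ctrl.snapshot('wrist')
print(proj(p,[.5834,.3767,.204],o))
cv2.imwrite('pics/l.png',cv2.convertScaleAbs(p['pixels'],alpha=1.3))
E
```

```text
t 36.15 pos [0.5836 0.3793 0.3088] ori [-179.9   -0.   144.2] F [-0.5 -0.3  0.1] open 0.0875
[256.91619513 190.49497012]
```

View pics/l.png

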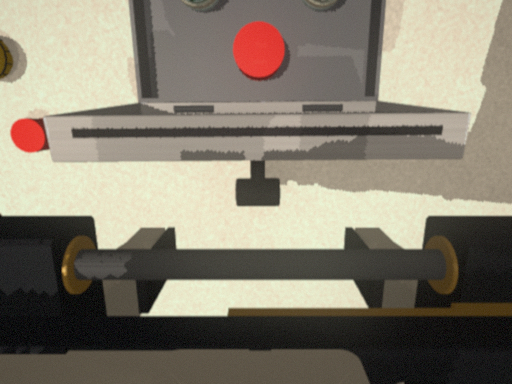

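{"op": "carry_out", "data": {
  "increments": [
    [0,0,0,0,-1,-50,0],
    [0,0,0,0,-1,-95,0],
    [0,0,0,0,-1,-122,0],
    [0,0,0,0,-1,-122,0.3],
    [0,0,0,0,-1,-122,0.6],
    [0,0,0,0,-1,-122,1],
    [0,0,0,0,-1,-122,1],
    [0,0,0,0,-1,-122,1],
    [0,0,0,0,-1,-122,1],
    [0,0,0,0,-1,-122,1]
  ]
}}

```text
clock: 37.45
tool_pos: [0.5847, 0.3779, 0.1878]
orientation: [180.0, 0.1, 144.2]
force: [5.0, -2.7, -0.4]
opening: 0.0355
```

```bash
python3 - <<'E'
import numpy as np
f=lambda t:(-165*np.cos(t)+65*np.sin(t),165*np.sin(t)+65*np.cos(t))
a=f(1.65)
for t in np.arange(1.55,-.01,-.1).tolist()+[0.02,0]:
    x,z=np.subtract(f(t),a); print(round(t,2),np.round([x*.584,x*.812,z]).astype(int).tolist())
E
```

```text
1.55 [-10, -13, 7]
1.45 [-19, -27, 12]
1.35 [-30, -41, 16]
1.25 [-40, -55, 18]
1.15 [-50, -70, 18]
1.05 [-60, -84, 16]
0.95 [-71, -98, 13]
0.85 [-81, -112, 8]
0.75 [-90, -125, 1]
0.65 [-99, -138, -8]
0.55 [-108, -150, -18]
0.45 [-116, -161, -29]
0.35 [-123, -171, -42]
0.25 [-129, -180, -56]
0.15 [-135, -188, -70]
0.05 [-140, -194, -86]
0.02 [-141, -196, -91]
0 [-142, -197, -94]
```

{"op": "carry_out", "data": {
  "increments": [
    [0,0,0,-10,-13,7,1],
    [0,0,0,-19,-27,12,1],
    [0,0,0,-30,-41,16,1],
    [0,0,0,-40,-55,18,1],
    [0,0,0,-50,-70,18,1],
    [0,0,0,-60,-84,16,1],
    [0,0,0,-71,-98,13,1],
    [0,0,0,-81,-112,8,1],
    [0,0,0,-90,-125,1,1],
    [0,0,0,-99,-138,-8,1],
    [0,0,0,-108,-150,-18,1],
    [0,0,0,-116,-161,-29,1],
    [0,0,0,-123,-171,-42,1],
    [0,0,0,-129,-180,-56,1],
    [0,0,0,-135,-188,-70,1],
    [0,0,0,-139,-193,-83,1],
    [0,0,0,-141,-196,-91,1],
    [0,0,0,-141,-196,-93,1],
    [0,0,0,-141,-196,-93,1]
  ]
}}

```text
clock: 39.83
tool_pos: [0.4436, 0.1792, 0.0947]
orientation: [-179.8, 0.2, 144.2]
force: [12.2, -18.8, 0.5]
opening: 0.0356
```

{"op": "carry_out", "data": {
  "increments": [
    [0,0,0,0,0,0,0],
    [0,0,0,0,0,0,0],
    [0,0,0,0,0,0,0],
    [0,0,0,0,0,0,0],
    [0,0,0,0,0,40,0],
    [0,0,0,0,0,90,0],
    [0,0,0,0,0,140,0],
    [0,0,0,20,-50,160,0],
    [0,0,0,40,-110,170,0],
    [0,0,0,55,-170,170,0],
    [0,0,0,70,-230,170,0],
    [0,0,0,70,-290,170,0],
    [0,0,0,70,-350,170,0],
    [0,0,0,70,-400,170,0],
    [0,0,0,70,-400,170,0],
    [0,0,0,70,-400,170,0]
  ]
}}

```text
clock: 41.82
tool_pos: [0.5127, -0.2174, 0.2643]
orientation: [180.0, -0.0, 144.2]
force: [-0.0, -0.4, 0.5]
opening: 0.0875
```

```bash
python3 - <<'E'
from h import *
o=st(); t=ctrl.snapshot('top'); s=ctrl.snapshot('side')
find(t,['tea_up','garlic_base','egg_timer','infuser','cover_knob']); find(s,['tea_up','tea_low','egg_timer','infuser'])
im=np.hstack([cv2.resize(t['pixels'][90:330,60:380],(400,300),interpolation=2),cv2.resize(s['pixels'][110:260,150:350],(400,300),interpolation=2)])
cv2.imwrite('pics/m.png',cv2.convertScaleAbs(im,alpha=1.3))
E
```

```text
t 41.83 pos [ 0.5127 -0.2174  0.2643] ori [180.   -0.  144.2] F [-0.  -0.4  0.5] open 0.0875
egg_timer 0.92 [0.7814 0.0578 0.049 ] px [210. 124.]
egg_timer 0.34 [0.4706 0.2349 0.0829] px [136. 242.]
infuser 0.87 [ 0.785  -0.0857  0.0482] px [264. 123.]
cover_knob 0.96 [0.4724 0.2338 0.0795] px [137. 241.]
tea_up 0.6 [ 0.5113 -0.0232  0.0946] px [232. 189.]
tea_low 0.52 [ 0.5149 -0.0305  0.0243] px [234. 210.]
egg_timer 0.57 [0.7819 0.0501 0.0407] px [319. 190.]
egg_timer 0.36 [0.4755 0.1724 0.0567] px [223. 166.]
infuser 0.61 [ 0.7927 -0.1009  0.0356] px [329. 221.]
infuser 0.48 [ 0.5135 -0.0227  0.0942] px [233. 189.]
```

View pics/m.png

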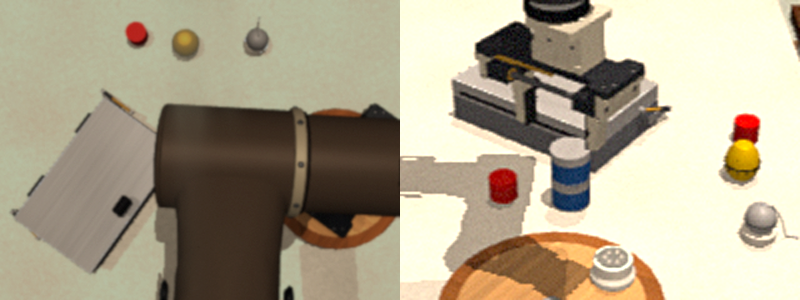

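The cover is shut, with the knob back at its original pixel (158,255). The tea tins are stacked squarely, and the bystanders have not moved.

```bash
python3 -c "
from plant import ctrl
print(ctrl.close_job())"
```

```text
the job is handed in; nothing more can be done
None
```

I handed the job in at about 42 s; no verdict was reported.

- **What I did:** I sprang the cover open by the knob, set the upper tea tin aside and stood the red tin in the box. The tea tin went back on the lower one, then both green-capped jars went into the box. Only two jars were present. Last, I tipped the cover back until it shut.
- **Red tin:** I took the one in the middle of the stack. The two smaller loose red tins are look-alikes and I left them alone.
- **Box contents:** before shutting, the pictures showed both jars and the red tin upright and clear of the walls, at about box x/y (-50,-77), (-45,75) and (35,0) mm.
- **Final pictures:** the cover lies flat with its knob back at its starting pixel. The tea tins look squarely stacked, and the egg timer and infuser stand within a few mm of their start positions. The arm was clear, with about zero force.
- **Garlic base:** it was hidden from the top camera in the last view. Its last measured position, at 35 s, was within 2 mm of where it started, and it looked unmoved in the final side picture.
- **Knocked jar:** one jar was knocked about 35 mm aside on the lazy Susan early in the run. I measured it again and picked it up from its new place.
- **Disagreements:** network readings for a thing differed by up to about 20 mm between views because they report the visible surface. I took jaw targets from the calibrated pixels instead. I did not read the cover angle directly, nor check the contents after shutting.

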